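# Roll the sample jar to the blue stripe

## Robot

A 6-joint arm with a two-finger parallel gripper is mounted at the origin on the work surface. World frame = base frame: x ahead of the robot, y to its left, z up, the work surface at z = 0. Lengths are in mm, angles in degrees, forces in N, time in s.
With the tool pointing down it reaches from about 375 to 900 mm from the base axis. Payload 3.1 kg.
Tool frame: the origin (TCP) lies at the very end of the fingers, on their centre line; the grasp point (between the pads) lies 19 mm behind it; z points along the fingers, y is the direction in which the jaws open and shut (so a half turn about z gives the same grasp; the last joint's range is limited). The gripper opens to 85 mm and grips with 20 to 120 N. Pads are 22 mm wide; open, the fingers measure 114 mm over their backs; the gripper's body (76 mm by 85 mm) begins 54 mm behind the grasp point. The pads swing forward as they close: fully open they stand 13 mm farther back than shut.
Start: joints at [56.465, 30.224, 82.088, -0, 67.689, -10.227], TCP at [247.253, 573.988, 201.71] pointing down, gripper open.
Joint ranges: [-176.69, 176.69], [-43.24, 126.21], [12.49, 139.97], [-82, 262], [0, 151.66], [-163.58, 163.58]. Speed limits (degrees/s): [159.86, 159.86, 180, 180, 180, 180].

## Interface

Orientations are given as [roll, pitch, yaw] about the fixed x, y, z axes, in that order (R = Rz(yaw) Ry(pitch) Rx(roll)).
In Python, from bench import manip gives the robot as it stands. The module is installed in compiled form; this text tells all that it offers.
- The arm moves only by the tool drive_tool, never from a script. Its argument "steps" is a list of rows, each an object of numbers: "x", "y", "z": the shift along the tool's x, y, z in mm; "ax", "ay", "az": the turn, a rotation vector about the tool's x, y, z in degrees; "claw": the finger opening in mm, from 0 to 85.4. A call has 1 to 20 rows; each row is the pose to reach, as a shift and turn from the pose commanded when the call began, along the tool's axes at that moment; what a row does not reach only later rows make up. A row lasts 1/12 s, in which the tool goes at most 41.7 mm and 7.16 degrees, less where a joint would pass 70% of its speed; a pose out of reach is approached as far as the arm can. A call with a gripper value outside its range is refused whole. The fingers move at their own pace and stop on an object; the grip force is fixed at half the most. Time passes only in rows, so rows that repeat a pose let the fingers close. It gives the time, the measured TCP pose, the force and the opening at its end, in the units of the state.
- manip.state(): the state, without advancing time (a new reading comes with each control period).
- manip.capture(name): name is "scene" or "top" or "wrist"; returns a dict with "pixels" (480x640x3 uint8, red, green, blue), "fovy" (degrees; the focal length in pixels is half the picture's height over the tangent of half this angle, whatever the lens; pixels are square), "cx", "cy" (the principal point, pixels), "dist" ([k1, k2, p1, p2, k3] as OpenCV has them; the pictures are not rectified), "extrinsics" (4x4, takes a point from world to camera coordinates). Camera axes: x right, y up, looking along -z (the intrinsics and any distortion apply to the point x, -y, -z); pixel columns grow to the right and rows downward; lengths in mm; the calibration is good to about 2 mm. A picture is of the moment at which its call begins. There is no depth.
- manip.finish_job(): hands the job in, once; it reports no verdict.
Trained networks look in the newest picture that a camera, given by its name, has taken for a name from the list of things; names that differ only in an ending like _2 or _b are one class to them, and where a whole thing is asked for, a point or a joint stands for the part that bears it (a point fixed in the world has none). Each returns a list of dicts, best first, with "conf" (0 to 1); they miss things now and then, are a little off and sometimes report something else, mostly with a low value. They report only what shows in the picture. A call takes as long as a camera call.
- manip.regions_of(query, camera): "pixels" (480x640 bool, what is visible of it) and "bbox" ([left, top, right, bottom] in pixels, round what is visible of it).
- manip.mark_of(query, camera): "pixel" ([column, row] in pixels: a listed point, or the origin of a listed thing).
The state is a dict: "time_s": time; "q": joint angles; "dq": joint speeds; "effort": joint torques, N m; "tool_pos": TCP position; "tcp_rot": TCP orientation; "contact_force": force on the tool from outside, world axes, zero at the start; "moment": the same for the moment, N m; "finger_gap": finger opening in mm.
Only numpy, scipy, OpenCV 4.12 (cv2) and the standard library are available. Lean on these libraries where they do the work, as an engineer would, in place of code of your own. Each camera call takes 0.05 s, during which the arm holds its last target. There are 200 camera calls.

## Task

Mix the sample in the white jar that lies on the dark mat: with the fingertips, push gently on the jar's top so that it rolls along the mat, and let it stop lying across the blue stripe, centred over it, then take your hand away. It must truly roll (not skid), and must not be gripped, lifted or pushed from low down at its side; leave the other things where they stand.

Things in the scene. Friction and masses are not known exactly. Their poses are not given: they have to be found in the camera images.
- jar: White capped sample jar, orange cap, lying on its side: a straight cylinder 64 mm in diameter, 120 mm long, 0.18-0.37 kg. Origin: the cylinder's centre, 36 mm above the work surface (its top 68 mm); own x axis = cylinder axis, about which it turns. A fingertip pressed on top with a few N grips: moved level, it rolls the jar half as far as the tip goes. Let go slowly it stops in a few mm.
- mat: Dark soft mat fixed on the bench, 150 mm (its x) by 440 mm (its y, the direction in which the jar rolls), 4 mm thick. Origin: centre of its underside, on the work surface. The jar starts near its middle, lying along the mat's x axis within a few degrees.
- blue_stripe: Blue stripe on the mat, the target: 148 mm along its x axis (across the mat) by 40 mm along its y axis (along the mat), flat. Origin: its centre, 4 mm above the work surface. It lies 135 to 165 mm from the mat's middle towards either end; a yellow stripe, not the target, lies towards the other end.
- spirit_lamp: Bystander: small steel spirit lamp, 68 mm wide, 62 mm tall, standing beside the mat. Origin: centre of its underside.
- beaker: Bystander: green glass beaker, 68 mm wide, 85 mm tall, beside the mat. Origin: centre of its underside.
- standing_jar: Bystander: another white sample jar, standing upright beside the mat, 60 mm wide, 100 mm tall. Origin: centre of its underside.
- reagent_bottle: Bystander: brown reagent bottle with a blue cap, 54 mm wide, 115 mm tall, standing beside the mat on the robot's side. Origin: centre of its underside.
- petri_dish: Bystander: closed clear Petri dish, 90 mm wide, 16 mm tall, beside the mat on the robot's side. Origin: centre of its underside.
- tube_rack: Bystander: blue rack of yellow-capped tubes, 70 by 130 mm, 99 mm tall, beside the mat. Origin: centre of its underside.

How it is judged:
By the outcome, as a careful person would: the job done as asked, in the order asked, and still so for the second after the job is handed in, with the robot touching nothing.
It also fails if it takes over 64 s, if anything falls off the work surface, if the arm or the gripper's body presses on something with over 40 N, if the wrist force passes 120 N, or if a joint passes its speed limit or range.

## Working session

There is one attempt and no reset: what is moved stays moved. The work goes in short steps, Python scripts to look and compute and a tool call to move; the robot and the scene stay as the last step left them, time stands still between calls to the robot, and variables do not carry over. Pictures are saved under pics/ and viewed, about 8 in all and at most 12, crops included, and the job is handed in when it is done.

Besides the shell and the picture viewer there is one more tool, called after "Request:" by a JSON object that holds its "name" and its "arguments", one argument or row to a line. drive_tool: Moves the arm, as the interface text tells. Its arguments: {"type":"object","properties":{"steps":{"type":"array"}},"required":["steps"]}

```bash
mkdir -p pics
cat > h.py <<'E'
import numpy as np, cv2
from bench import manip
from scipy.spatial.transform import Rotation as R
def cap(n,f=None):
    c=manip.capture(n)
    if f: cv2.imwrite('pics/'+f,cv2.cvtColor(c['pixels'],cv2.COLOR_RGB2BGR))
    return c
def K(c):
    f=240/np.tan(np.radians(c['fovy'])/2); return np.array([[f,0,c['cx']],[0,f,c['cy']],[0,0,1.]])
def ray(c,uv,z):
    u=cv2.undistortPoints(np.array(uv,float).reshape(-1,1,2),K(c),np.array(c['dist'],float)).reshape(-1,2)
    d=np.c_[u[:,0],-u[:,1],-np.ones(len(u))]; E=np.array(c['extrinsics']); r=E[:3,:3];t=E[:3,3]
    o=-r.T@t; d=d@r; return o+d*((z-o[2])/d[:,2])[:,None]
def proj(c,P):
    E=np.array(c['extrinsics']);p=np.atleast_2d(P)@E[:3,:3].T+E[:3,3]
    p=np.c_[p[:,0],-p[:,1],-p[:,2]]
    return cv2.projectPoints(p,np.zeros(3),np.zeros(3),K(c),np.array(c['dist'],float))[0].reshape(-1,2)
E
python3 - <<'E'
from h import *
H=dict(jar=36,mat=0,blue_stripe=4,spirit_lamp=0,beaker=0,standing_jar=0,reagent_bottle=0,petri_dish=0,tube_rack=0)
for n in('top','scene'):
    c=cap(n,n+'1.png'); print(n,[round(x) for x in c['pixels'].shape],c['fovy'],c['dist'])
    for k,z in H.items():
        m=manip.mark_of(k,n)
        for d in m[:2]: print(k,np.round(d['conf'],2),np.round(d['pixel']),np.round(ray(c,d['pixel'],z)[0],1))
s=manip.state();print(s['tool_pos'],s['tcp_rot'],s['contact_force'],s['finger_gap'],s['time_s'])
E
```

```text
top [480, 640, 3] 46.94476993905233 [0.04785016 0.         0.         0.         0.        ]
jar 0.97 [380. 272.] [485.7 -80.7  36. ]
mat 0.7 [375. 272.] [485.8 -75.7   0. ]
mat 0.52 [251. 215.] [580.4 135.    0. ]
blue_stripe 0.74 [292. 286.] [460.5  63.    4. ]
spirit_lamp 0.74 [320. 205.] [599.   17.8   0. ]
beaker 0.96 [382. 186.] [632.3 -86.9   0. ]
standing_jar 0.65 [252. 214.] [581.4 134.5   0. ]
reagent_bottle 0.67 [279. 366.] [327.1  83.6   0. ]
petri_dish 0.73 [468. 339.] [ 376.1 -233.2    0. ]
tube_rack 0.56 [468. 164.] [ 673.2 -234.3    0. ]
scene [480, 640, 3] 48.79017065987132 [-0.03563042  0.          0.          0.          0.        ]
jar 0.82 [242. 236.] [478.7 -79.3  36. ]
blue_stripe 0.62 [312. 206.] [453.   65.6   4. ]
spirit_lamp 0.83 [326. 275.] [590.   26.1   0. ]
beaker 0.74 [273. 323.] [631.7 -88.2   0. ]
beaker 0.64 [240. 238.] [457.3 -79.3   0. ]
standing_jar 0.66 [378. 247.] [579.8 134.4   0. ]
reagent_bottle 0.73 [296. 159.] [336.5  84.6   0. ]
petri_dish 0.85 [143. 235.] [ 377.5 -233.9    0. ]
tube_rack 0.81 [198. 384.] [ 674.9 -231.6    0. ]
[247.25866997 573.98991275 201.72722036] [1.79998364e+02 4.84830467e-04 1.56693810e+02] [ 0.67835332 -0.20686387  0.18257646] 85.30578783547372 1.0
```

View pics/top1.png

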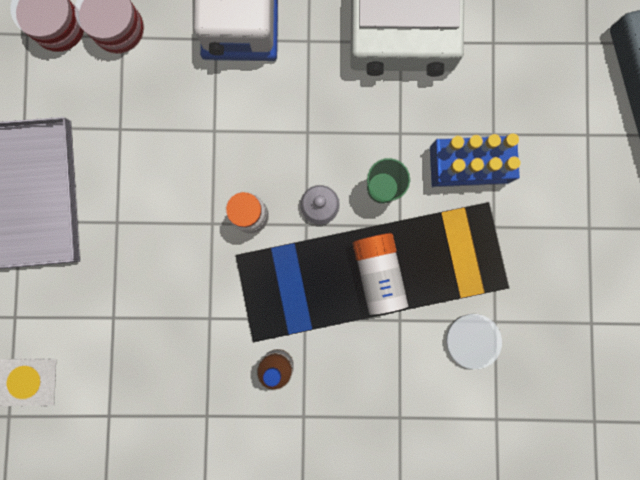

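Run:
```python
from h import *
c=cap('top')
hsv=cv2.cvtColor(c['pixels'],cv2.COLOR_RGB2HSV)
r=manip.regions_of('blue_stripe','top')
for d in r[:2]:
    m=d['pixels'].astype(np.uint8); cs=max(cv2.findContours(m,0,1)[0],key=cv2.contourArea)
    b=cv2.boxPoints(cv2.minAreaRect(cs.astype(np.float32))); print('blue',d['conf'],m.sum(),np.round(ray(c,b,4),1).tolist())
r=manip.regions_of('mat','top')
for d in r[:2]:
    m=d['pixels'].astype(np.uint8); cs=max(cv2.findContours(m,0,1)[0],key=cv2.contourArea)
    b=cv2.boxPoints(cv2.minAreaRect(cs.astype(np.float32))); print('mat',d['conf'],m.sum(),np.round(ray(c,b,4),1).tolist())
r=manip.regions_of('jar','top')
for d in r[:2]:
    m=d['pixels'].astype(np.uint8); cs=max(cv2.findContours(m,0,1)[0],key=cv2.contourArea)
    b=cv2.boxPoints(cv2.minAreaRect(cs.astype(np.float32))); print('jar',d['conf'],m.sum(),np.round(ray(c,b,36),1).tolist())
im=cv2.cvtColor(c['pixels'],cv2.COLOR_RGB2BGR)[200:360,220:500]
cv2.imwrite('pics/crop1.png',cv2.resize(im,None,fx=2.8,fy=2.8))
```

```text
blue 0.66 2083 [[525.2, 100.5, 4.0], [533.8, 60.9, 4.0], [388.9, 29.0, 4.0], [380.5, 68.2, 4.0]]
blue 0.58 2448 [[411.4, -190.2, 4.0], [423.9, -280.2, 4.0], [334.0, -290.1, 4.0], [321.6, -200.9, 4.0]]
mat 0.98 16134 [[534.8, 62.8, 4.0], [591.0, -189.3, 4.0], [442.1, -219.8, 4.0], [387.0, 29.4, 4.0]]
mat 0.46 1101 [[353.9, 118.7, 4.0], [354.5, 60.4, 4.0], [292.4, 59.4, 4.0], [292.0, 117.3, 4.0]]
jar 0.82 3084 [[534.6, -33.6, 36.0], [550.8, -100.1, 36.0], [429.2, -128.4, 36.0], [413.3, -62.5, 36.0]]
jar 0.55 1216 [[594.7, 63.5, 36.0], [640.8, 18.8, 36.0], [596.6, -26.1, 36.0], [550.7, 18.6, 36.0]]
```

View pics/crop1.png

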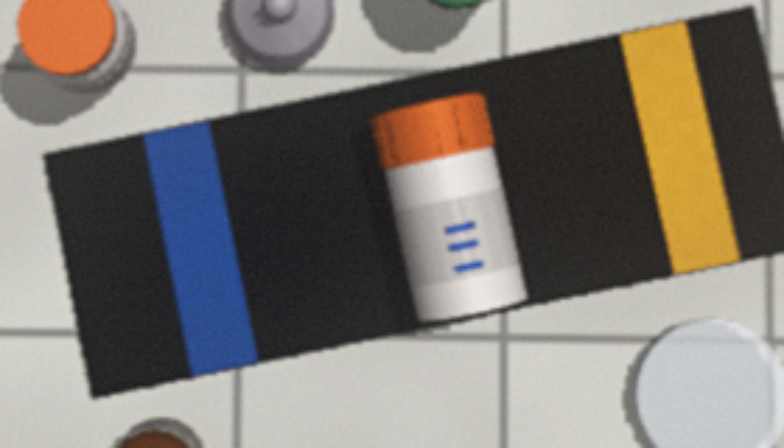

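The jar lies at pixel (380, 272), tilted about 13°. The blue stripe is at (292, 287) and the yellow one at (462, 252). The jar has to roll about 148 mm along world direction ~102.6°. I'll do this in several top strokes with the fingers shut.

Request:
{"name": "drive_tool", "arguments": {
  "steps": [
    {"x":-486,"y":-522,"z":60,"az":54.1,"claw":0},
    {"x":-486,"y":-522,"z":60,"az":54.1,"claw":0},
    {"x":-486,"y":-522,"z":60,"az":54.1,"claw":0},
    {"x":-486,"y":-522,"z":60,"az":54.1,"claw":0},
    {"x":-486,"y":-522,"z":60,"az":54.1,"claw":0},
    {"x":-486,"y":-522,"z":60,"az":54.1,"claw":0},
    {"x":-486,"y":-522,"z":60,"az":54.1,"claw":0},
    {"x":-486,"y":-522,"z":60,"az":54.1,"claw":0},
    {"x":-486,"y":-522,"z":60,"az":54.1,"claw":0},
    {"x":-486,"y":-522,"z":60,"az":54.1,"claw":0},
    {"x":-486,"y":-522,"z":60,"az":54.1,"claw":0},
    {"x":-486,"y":-522,"z":60,"az":54.1,"claw":0},
    {"x":-486,"y":-522,"z":60,"az":54.1,"claw":0},
    {"x":-486,"y":-522,"z":60,"az":54.1,"claw":0},
    {"x":-486,"y":-522,"z":60,"az":54.1,"claw":0},
    {"x":-486,"y":-522,"z":60,"az":54.1,"claw":0},
    {"x":-486,"y":-522,"z":60,"az":54.1,"claw":0},
    {"x":-486,"y":-522,"z":60,"az":54.1,"claw":0},
    {"x":-486,"y":-522,"z":60,"az":54.1,"claw":0},
    {"x":-486,"y":-522,"z":60,"az":54.1,"claw":0}
  ]
}}

```text
invalid input
```

Request:
{"name": "drive_tool", "arguments": {
  "steps": [
    {"x":-40.0,"y":-10.0,"z":0.0,"ax":0.0,"ay":0.0,"az":5.0,"claw":0.0}
  ]
}}

```text
time_s: 1.28
tool_pos: [275.3, 552.4, 201.8]
tcp_rot: [179.9, -0.2, 152.0]
contact_force: [0.6, 0.8, -0.5]
finger_gap: 75.6
```

Request:
{"name": "drive_tool", "arguments": {
  "steps": [
    {"x":-489,"y":-471,"z":60,"ax":0,"ay":0,"az":49.1,"claw":0},
    {"x":-489,"y":-471,"z":60,"ax":0,"ay":0,"az":49.1,"claw":0},
    {"x":-489,"y":-471,"z":60,"ax":0,"ay":0,"az":49.1,"claw":0},
    {"x":-489,"y":-471,"z":60,"ax":0,"ay":0,"az":49.1,"claw":0},
    {"x":-489,"y":-471,"z":60,"ax":0,"ay":0,"az":49.1,"claw":0},
    {"x":-489,"y":-471,"z":60,"ax":0,"ay":0,"az":49.1,"claw":0},
    {"x":-489,"y":-471,"z":60,"ax":0,"ay":0,"az":49.1,"claw":0},
    {"x":-489,"y":-471,"z":60,"ax":0,"ay":0,"az":49.1,"claw":0},
    {"x":-489,"y":-471,"z":60,"ax":0,"ay":0,"az":49.1,"claw":0},
    {"x":-489,"y":-471,"z":60,"ax":0,"ay":0,"az":49.1,"claw":0},
    {"x":-489,"y":-471,"z":60,"ax":0,"ay":0,"az":49.1,"claw":0},
    {"x":-489,"y":-471,"z":60,"ax":0,"ay":0,"az":49.1,"claw":0},
    {"x":-489,"y":-471,"z":60,"ax":0,"ay":0,"az":49.1,"claw":0},
    {"x":-489,"y":-471,"z":60,"ax":0,"ay":0,"az":49.1,"claw":0},
    {"x":-489,"y":-471,"z":60,"ax":0,"ay":0,"az":49.1,"claw":0},
    {"x":-489,"y":-471,"z":60,"ax":0,"ay":0,"az":49.1,"claw":0},
    {"x":-489,"y":-471,"z":60,"ax":0,"ay":0,"az":49.1,"claw":0},
    {"x":-489,"y":-471,"z":60,"ax":0,"ay":0,"az":49.1,"claw":0},
    {"x":-489,"y":-471,"z":60,"ax":0,"ay":0,"az":49.1,"claw":0},
    {"x":-489,"y":-471,"z":60,"ax":0,"ay":0,"az":49.1,"claw":0}
  ]
}}

```text
time_s: 2.95
tool_pos: [486.2, -96.3, 141.6]
tcp_rot: [-179.9, -0.1, 102.6]
contact_force: [1.0, 1.0, -0.3]
finger_gap: -0.0
```

```bash
cat > m.py <<'E'
from h import *
import sys
u=np.array([np.cos(np.radians(12.6)),np.sin(np.radians(12.6))]);v=np.array([-u[1],u[0]])
S=np.array([457.1,64.7])
tp=manip.state()['tool_pos'][:2]
for n in sys.argv[1].split(','):
    c=cap(n,sys.argv[2]+n+'.png')
    for k,z in(('jar',36),('blue_stripe',4)):
        for d in manip.mark_of(k,n)[:1]:
            p=ray(c,d['pixel'],z)[0][:2]; print(n,k,round(d['conf'],2),np.round(p,1),'rel stripe u,v',np.round([(p-S)@u,(p-S)@v],1),'rel tip',np.round([(p-tp)@u,(p-tp)@v],1))
    for d in manip.regions_of('jar',n)[:1]:
        m=d['pixels'].astype(np.uint8); cs=max(cv2.findContours(m,0,1)[0],key=cv2.contourArea)
        b=ray(c,cv2.boxPoints(cv2.minAreaRect(cs.astype(np.float32))),36)[:,:2];p=b.mean(0)
        e=b[1]-b[0] if np.linalg.norm(b[1]-b[0])>np.linalg.norm(b[2]-b[1]) else b[2]-b[1]
        print(n,'region',round(d['conf'],2),np.round([(p-S)@u,(p-S)@v],1),'axis',round(np.degrees(np.arctan2(e[1],e[0]))%180,1),np.linalg.norm(e).round())
s=manip.state();print(s['time_s'],np.round(s['tool_pos'],1),np.round(s['contact_force'],1))
E
python3 m.py wrist,scene,top a
```

```text
wrist jar 0.86 [482.8 -79.6] rel stripe u,v [  -6.4 -146.4] rel tip [ 0.4 17.1]
wrist region 0.88 [  -6.2 -148.2] axis 12.7 131.0
scene jar 0.58 [481.8 -78.3] rel stripe u,v [  -7.1 -144.9] rel tip [-0.3 18.6]
scene blue_stripe 0.98 [456.4  57.7] rel stripe u,v [-2.2 -6.6] rel tip [  4.6 156.9]
scene region 0.86 [ -10.9 -144.5] axis 10.9 159.0
top jar 0.68 [483.4 -80.8] rel stripe u,v [  -6.1 -147.8] rel tip [ 0.7 15.7]
top blue_stripe 0.65 [460.7  60.5] rel stripe u,v [ 2.6 -4.9] rel tip [  9.4 158.6]
top region 0.57 [  20. -127.] axis 163.3 105.0
3.55 [487.3 -97.5 141.7] [-0.7 -0.   0.1]
```

View pics/awrist.png

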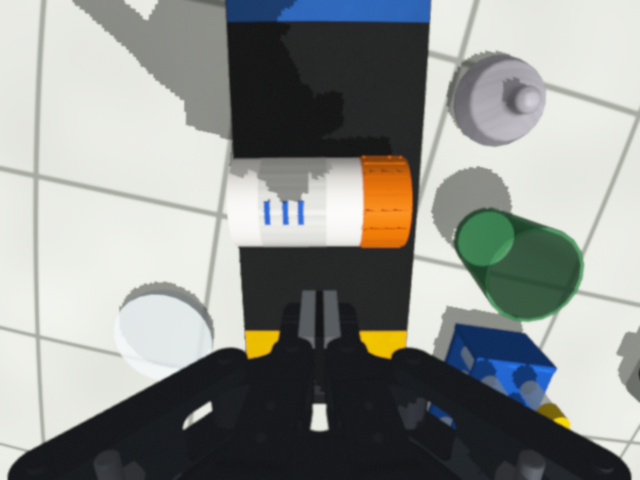

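The wrist view shows the fingers lined up with the jar, which is at (320, 202). The tip is about 17 mm behind its axis. I'll descend and probe lightly.

Request:
{"name": "drive_tool", "arguments": {
  "steps": [
    {"x":0,"y":0,"z":35,"ax":0,"ay":0,"az":0,"claw":0},
    {"x":0,"y":0,"z":65,"ax":0,"ay":0,"az":0,"claw":0},
    {"x":0,"y":0,"z":71,"ax":0,"ay":0,"az":0,"claw":0},
    {"x":0,"y":0,"z":73,"ax":0,"ay":0,"az":0,"claw":0},
    {"x":0,"y":0,"z":74,"ax":0,"ay":0,"az":0,"claw":0},
    {"x":0,"y":0,"z":74,"ax":0,"ay":0,"az":0,"claw":0},
    {"x":0,"y":0,"z":74,"ax":0,"ay":0,"az":0,"claw":0}
  ]
}}

```text
time_s: 4.13
tool_pos: [488.3, -98.1, 69.0]
tcp_rot: [179.9, 0.1, 102.6]
contact_force: [1.1, -0.2, -0.5]
finger_gap: -0.0
```

Request:
{"name": "drive_tool", "arguments": {
  "steps": [
    {"x":0,"y":0,"z":0.7,"ax":0,"ay":0,"az":0,"claw":0},
    {"x":0,"y":0,"z":1.4,"ax":0,"ay":0,"az":0,"claw":0},
    {"x":0,"y":0,"z":1.4,"ax":0,"ay":0,"az":0,"claw":0},
    {"x":0,"y":0,"z":1.4,"ax":0,"ay":0,"az":0,"claw":0}
  ]
}}

```text
time_s: 4.47
tool_pos: [487.4, -97.6, 66.7]
tcp_rot: [180.0, 0.0, 102.6]
contact_force: [-0.7, 0.4, -0.1]
finger_gap: -0.2
```

Request:
{"name": "drive_tool", "arguments": {
  "steps": [
    {"x":2,"y":0,"z":-1,"ax":0,"ay":0,"az":0,"claw":0},
    {"x":4,"y":0,"z":-1,"ax":0,"ay":0,"az":0,"claw":0},
    {"x":6,"y":0,"z":-1,"ax":0,"ay":0,"az":0,"claw":0},
    {"x":8,"y":0,"z":-1,"ax":0,"ay":0,"az":0,"claw":0},
    {"x":10,"y":0,"z":-1,"ax":0,"ay":0,"az":0,"claw":0},
    {"x":10,"y":0,"z":-1,"ax":0,"ay":0,"az":0,"claw":0}
  ]
}}

```text
time_s: 4.97
tool_pos: [484.7, -87.3, 67.2]
tcp_rot: [-180.0, -0.0, 102.6]
contact_force: [-0.3, 0.5, -0.2]
finger_gap: -0.2
```

Request:
{"name": "drive_tool", "arguments": {
  "steps": [
    {"x":0,"y":0,"z":0.5,"ax":0,"ay":0,"az":0,"claw":0},
    {"x":0,"y":0,"z":1,"ax":0,"ay":0,"az":0,"claw":0},
    {"x":0,"y":0,"z":1,"ax":0,"ay":0,"az":0,"claw":0}
  ]
}}

```text
time_s: 5.22
tool_pos: [485.0, -87.9, 66.2]
tcp_rot: [-180.0, -0.0, 102.6]
contact_force: [0.3, -0.6, -0.4]
finger_gap: -0.1
```

Request:
{"name": "drive_tool", "arguments": {
  "steps": [
    {"x":0,"y":0,"z":0.5,"ax":0,"ay":0,"az":0,"claw":0},
    {"x":0,"y":0,"z":1,"ax":0,"ay":0,"az":0,"claw":0},
    {"x":0,"y":0,"z":1,"ax":0,"ay":0,"az":0,"claw":0}
  ]
}}

```text
time_s: 5.47
tool_pos: [485.0, -87.9, 65.2]
tcp_rot: [-180.0, -0.0, 102.6]
contact_force: [0.4, -0.4, 0.2]
finger_gap: -0.1
```

```bash
python3 m.py wrist,top b
```

```text
wrist jar 0.71 [483.3 -81.8] rel stripe u,v [  -6.4 -148.7] rel tip [-0.3  6.3]
wrist region 0.66 [  -6.9 -149.7] axis 13.3 135.0
top blue_stripe 0.93 [458.2  60.1] rel stripe u,v [ 0.1 -4.7] rel tip [  6.2 150.2]
top region 0.61 [  39.5 -121.7] axis 158.7 53.0
5.8667 [485.  -87.8  65.3] [0.7 0.8 0. ]
```

View pics/bwrist.png

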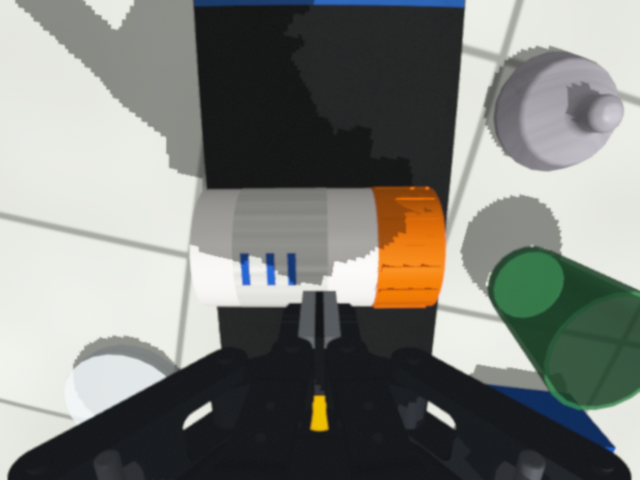

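Run:
```python
from h import *
c=cap('wrist'); s=manip.state(); t=np.array(s['tool_pos']); r=R.from_euler('xyz',s['tcp_rot'],degrees=True).as_matrix()
for p in([0,0,0],[11,0,0],[-11,0,0],[0,0,-10],[0,0,10],[11,0,10]): print(p,np.round(proj(c,t+r@np.array(p,float))))
u=np.array([.976,.218]);v=np.array([-.218,.976]);j=np.array([483.3,-81.3])
for a in(0,):
  for h,z in((0,68),(-16,36+27.7),(-32,36),(32,36)): print('jar',h,z,np.round(proj(c,np.r_[j+h*v,z])))
E=np.array(c['extrinsics']);print('cam',np.round(-E[:3,:3].T@E[:3,3]),np.round(E[:3,:3],2))
```

```text
[0, 0, 0] [[319. 282.]]
[11, 0, 0] [[319. 261.]]
[-11, 0, 0] [[319. 302.]]
[0, 0, -10] [[319. 291.]]
[0, 0, 10] [[319. 274.]]
[11, 0, 10] [[319. 253.]]
jar 0 68 [[318. 271.]]
jar -16 63.7 [[318. 298.]]
jar -32 36 [[318. 301.]]
jar 32 36 [[318. 191.]]
cam [468. -12. 237.] [[ 0.98  0.22 -0.  ]
 [-0.21  0.93 -0.3 ]
 [-0.07  0.29  0.95]]
```

Run:
```python
from h import *
c=cap('scene'); s=manip.state(); t=np.array(s['tool_pos'])
p=proj(c,t)[0];x,y=int(p[0]),int(p[1]); im=cv2.cvtColor(c['pixels'],cv2.COLOR_RGB2BGR)
im=cv2.resize(im[y-50:y+40,x-60:x+60],None,fx=6,fy=6,interpolation=cv2.INTER_CUBIC)
q=((p-[x-60,y-50])*6+3).astype(int);cv2.drawMarker(im,tuple(map(int,q)),(255,0,255),0,14,1)
cv2.imwrite('pics/sc.png',im);print(p,q)
```

```text
[235.92943917 232.0942993 ] [368 303]
```

View pics/sc.png

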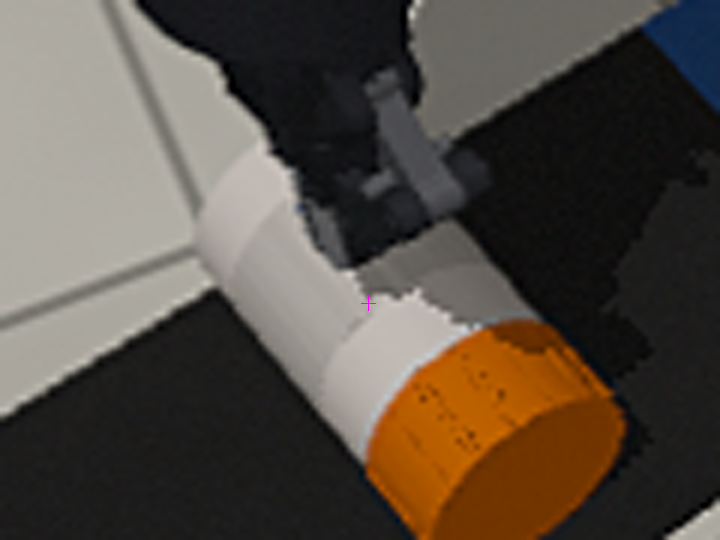

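The scene crop shows the finger ends well above the projected TCP (368, 303), with a gap to the jar. The tips therefore end about 10 mm behind the nominal TCP, so I'll keep going down gently.

Request:
{"name": "drive_tool", "arguments": {
  "steps": [
    {"x":0,"y":0,"z":1.5,"ax":0,"ay":0,"az":0,"claw":0},
    {"x":0,"y":0,"z":3,"ax":0,"ay":0,"az":0,"claw":0},
    {"x":0,"y":0,"z":4,"ax":0,"ay":0,"az":0,"claw":0},
    {"x":0,"y":0,"z":4,"ax":0,"ay":0,"az":0,"claw":0}
  ]
}}

```text
time_s: 6.3
tool_pos: [484.8, -87.7, 61.0]
tcp_rot: [-180.0, -0.0, 102.6]
contact_force: [-0.2, -0.0, -0.7]
finger_gap: -0.1
```

Request:
{"name": "drive_tool", "arguments": {
  "steps": [
    {"x":0,"y":0,"z":1,"ax":0,"ay":0,"az":0,"claw":0},
    {"x":0,"y":0,"z":2,"ax":0,"ay":0,"az":0,"claw":0},
    {"x":0,"y":0,"z":2,"ax":0,"ay":0,"az":0,"claw":0}
  ]
}}

```text
time_s: 6.55
tool_pos: [484.9, -87.8, 59.1]
tcp_rot: [-180.0, -0.0, 102.6]
contact_force: [0.2, -0.4, 0.1]
finger_gap: -0.1
```

Request:
{"name": "drive_tool", "arguments": {
  "steps": [
    {"x":0,"y":0,"z":1,"ax":0,"ay":0,"az":0,"claw":0},
    {"x":0,"y":0,"z":2,"ax":0,"ay":0,"az":0,"claw":0},
    {"x":0,"y":0,"z":2,"ax":0,"ay":0,"az":0,"claw":0}
  ]
}}

```text
time_s: 6.8
tool_pos: [484.9, -87.8, 57.1]
tcp_rot: [-180.0, -0.0, 102.6]
contact_force: [-0.6, -0.7, -0.0]
finger_gap: 0.1
```

Request:
{"name": "drive_tool", "arguments": {
  "steps": [
    {"x":0,"y":0,"z":1,"ax":0,"ay":0,"az":0,"claw":0},
    {"x":0,"y":0,"z":1.5,"ax":0,"ay":0,"az":0,"claw":0},
    {"x":0,"y":0,"z":1.5,"ax":0,"ay":0,"az":0,"claw":0}
  ]
}}

```text
time_s: 7.05
tool_pos: [485.0, -87.8, 55.7]
tcp_rot: [-180.0, -0.0, 102.6]
contact_force: [-0.9, -0.5, 0.1]
finger_gap: -0.0
```

Run:
```python
from h import *
c=cap('scene'); w=cap('wrist'); s=manip.state(); t=np.array(s['tool_pos'])
p=proj(c,t)[0];x,y=int(p[0]),int(p[1]); im=cv2.cvtColor(c['pixels'],cv2.COLOR_RGB2BGR)
im=cv2.resize(im[y-50:y+40,x-40:x+40],None,fx=5,fy=5,interpolation=cv2.INTER_CUBIC)
q=((p-[x-40,y-50])*5+2).astype(int);cv2.drawMarker(im,tuple(map(int,q)),(255,0,255),0,14,1)
wi=cv2.cvtColor(w['pixels'],cv2.COLOR_RGB2BGR)[170:395,220:420]
wi=cv2.resize(wi,None,fx=2,fy=2)
cv2.imwrite('pics/sc2.png',np.hstack([im,wi]))
```

```text
(no output)
```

View pics/sc2.png

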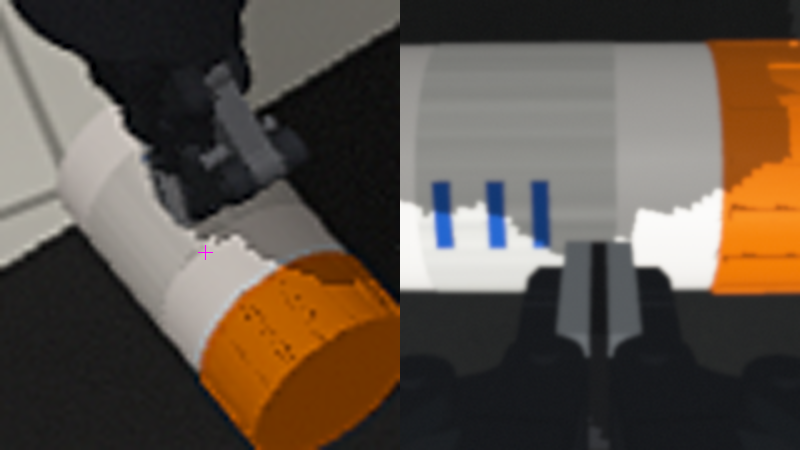

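Run:
```python
from h import *
w=manip.capture('wrist');c=cap('scene'); s=manip.state(); t=np.array(s['tool_pos']); r=R.from_euler('xyz',s['tcp_rot'],degrees=True).as_matrix()
p0=proj(c,t)[0]
for p in([-5,0,0],[-11,9,0],[-11,0,0],[0,9,-10],[0,0,-10],[5,9,-21],[-5,9,-21],[11,9,-32],[-11,9,-32],[11,-9,-32],[5,0,-21],[10,0,0],[0,10,0],[0,0,-20]):
    P=t+r@np.array(p,float); print(p,'wrist',np.round(proj(w,P)[0]),'scene',np.round(proj(c,P)[0]-p0,1))
print(t,p0,s['contact_force'])
```

```text
[-5, 0, 0] wrist [319. 291.] scene [-2.5  1.6]
[-11, 9, 0] wrist [337. 302.] scene [-2.5  7.2]
[-11, 0, 0] wrist [319. 302.] scene [-5.5  3.5]
[0, 9, -10] wrist [338. 291.] scene [2.2 0.5]
[0, 0, -10] wrist [319. 291.] scene [-0.8 -3.1]
[5, 9, -21] wrist [340. 292.] scene [ 3.9 -4.6]
[-5, 9, -21] wrist [339. 312.] scene [-1.2 -1.3]
[11, 9, -32] wrist [341. 290.] scene [  6.2 -10.1]
[-11, 9, -32] wrist [340. 338.] scene [-5.3 -2.9]
[11, -9, -32] wrist [296. 290.] scene [ -0.  -17.5]
[5, 0, -21] wrist [319. 292.] scene [ 0.9 -8.3]
[10, 0, 0] wrist [319. 263.] scene [ 5.  -3.2]
[0, 10, 0] wrist [339. 282.] scene [3.4 4.1]
[0, 0, -20] wrist [319. 301.] scene [-1.6 -6.4]
[485.03299144 -87.82906532  55.81608068] [236.70267616 235.08822476] [0.19316687 0.37011442 0.2492548 ]
```

Comparing both views, the finger ends are about 30–40 mm behind the reported TCP and still well above the jar. I'll continue down, feeling for contact.

Request:
{"name": "drive_tool", "arguments": {
  "steps": [
    {"x":0,"y":0,"z":2,"ax":0,"ay":0,"az":0,"claw":0},
    {"x":0,"y":0,"z":4,"ax":0,"ay":0,"az":0,"claw":0},
    {"x":0,"y":0,"z":5,"ax":0,"ay":0,"az":0,"claw":0},
    {"x":0,"y":0,"z":5,"ax":0,"ay":0,"az":0,"claw":0}
  ]
}}

```text
time_s: 7.58
tool_pos: [484.8, -87.7, 50.5]
tcp_rot: [-180.0, -0.0, 102.6]
contact_force: [0.2, 0.0, 0.0]
finger_gap: -0.2
```

Request:
{"name": "drive_tool", "arguments": {
  "steps": [
    {"x":0,"y":0,"z":2,"ax":0,"ay":0,"az":0,"claw":0},
    {"x":0,"y":0,"z":3,"ax":0,"ay":0,"az":0,"claw":0},
    {"x":0,"y":0,"z":3,"ax":0,"ay":0,"az":0,"claw":0}
  ]
}}

```text
time_s: 7.83
tool_pos: [484.9, -87.8, 47.5]
tcp_rot: [-180.0, -0.0, 102.6]
contact_force: [0.9, -1.1, -0.4]
finger_gap: 0.2
```

Request:
{"name": "drive_tool", "arguments": {
  "steps": [
    {"x":0,"y":0,"z":1.5,"ax":0,"ay":0,"az":0,"claw":0},
    {"x":0,"y":0,"z":3,"ax":0,"ay":0,"az":0,"claw":0},
    {"x":0,"y":0,"z":3,"ax":0,"ay":0,"az":0,"claw":0}
  ]
}}

```text
time_s: 8.08
tool_pos: [484.9, -87.8, 44.6]
tcp_rot: [-180.0, -0.0, 102.6]
contact_force: [0.9, -0.5, -0.5]
finger_gap: 0.1
```

```bash
python3 m.py wrist c
python3 - <<'E'
from h import *
c=cap('scene'); w=cv2.imread('pics/cwrist.png'); s=manip.state(); t=np.array(s['tool_pos'])
p=proj(c,t)[0];x,y=int(p[0]),int(p[1]); im=cv2.cvtColor(c['pixels'],cv2.COLOR_RGB2BGR)
im=cv2.resize(im[y-50:y+40,x-40:x+40],None,fx=5,fy=5,interpolation=cv2.INTER_CUBIC)
q=((p-[x-40,y-50])*5+2).astype(int);cv2.drawMarker(im,tuple(map(int,q)),(255,0,255),0,14,1)
cv2.imwrite('pics/sc3.png',np.hstack([im,cv2.resize(w[170:395,220:420],None,fx=2,fy=2)]))
E
```

```text
wrist jar 0.98 [482.4 -80.6] rel stripe u,v [  -7.  -147.3] rel tip [-0.9  7.5]
wrist region 0.75 [ 138.8 -207.2] axis 119.7 133.0
8.2833 [485.  -87.8  44.8] [-0.  -0.5 -0.5]
```

View pics/sc3.png

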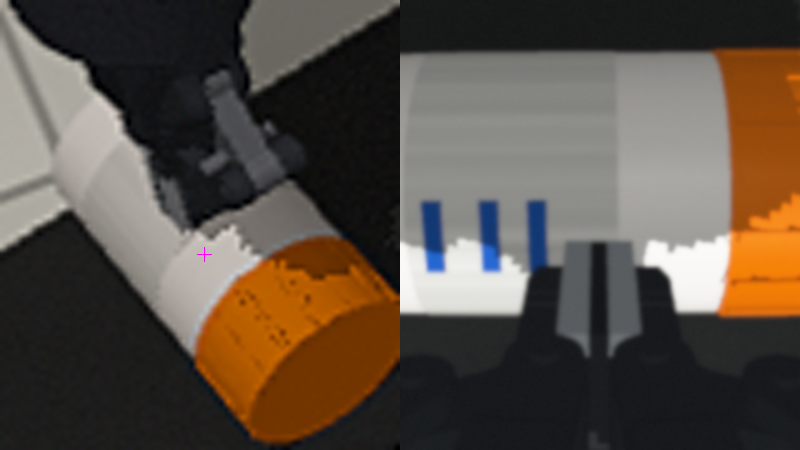

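The jar hasn't moved and the tip (185, 225 in the left half) is still above it. I'll continue down.

Request:
{"name": "drive_tool", "arguments": {
  "steps": [
    {"x":0,"y":0,"z":1.5,"ax":0,"ay":0,"az":0,"claw":0},
    {"x":0,"y":0,"z":3,"ax":0,"ay":0,"az":0,"claw":0},
    {"x":0,"y":0,"z":4,"ax":0,"ay":0,"az":0,"claw":0},
    {"x":0,"y":0,"z":4,"ax":0,"ay":0,"az":0,"claw":0}
  ]
}}

```text
time_s: 8.67
tool_pos: [484.8, -87.7, 40.6]
tcp_rot: [-180.0, -0.0, 102.6]
contact_force: [0.2, -0.1, -0.2]
finger_gap: -0.3
```

Request:
{"name": "drive_tool", "arguments": {
  "steps": [
    {"x":0,"y":0,"z":1,"ax":0,"ay":0,"az":0,"claw":0},
    {"x":0,"y":0,"z":2,"ax":0,"ay":0,"az":0,"claw":0},
    {"x":0,"y":0,"z":2,"ax":0,"ay":0,"az":0,"claw":0}
  ]
}}

```text
time_s: 8.92
tool_pos: [484.9, -87.8, 38.6]
tcp_rot: [-180.0, -0.0, 102.6]
contact_force: [-0.2, 0.9, -0.6]
finger_gap: 0.1
```

Request:
{"name": "drive_tool", "arguments": {
  "steps": [
    {"x":0,"y":0,"z":1,"ax":0,"ay":0,"az":0,"claw":0},
    {"x":0,"y":0,"z":2,"ax":0,"ay":0,"az":0,"claw":0},
    {"x":0,"y":0,"z":2,"ax":0,"ay":0,"az":0,"claw":0}
  ]
}}

```text
time_s: 9.17
tool_pos: [485.2, -88.3, 38.2]
tcp_rot: [180.0, 0.1, 102.6]
contact_force: [-2.0, -0.8, 13.2]
finger_gap: -0.1
```

Contact at TCP z ≈ 38.3, so the tip is effectively about 30 mm behind the TCP, and the arm gives about 8 N/mm. Next: ease to a few N and do the first stroke.

Request:
{"name": "drive_tool", "arguments": {
  "steps": [
    {"x":0,"y":0,"z":-0.9,"ax":0,"ay":0,"az":0,"claw":0},
    {"x":1,"y":0,"z":-0.9,"ax":0,"ay":0,"az":0,"claw":0},
    {"x":3,"y":0,"z":-0.9,"ax":0,"ay":0,"az":0,"claw":0},
    {"x":6,"y":0,"z":-0.9,"ax":0,"ay":0,"az":0,"claw":0},
    {"x":9,"y":0,"z":-0.9,"ax":0,"ay":0,"az":0,"claw":0},
    {"x":12,"y":0,"z":-0.9,"ax":0,"ay":0,"az":0,"claw":0},
    {"x":15,"y":0,"z":-0.9,"ax":0,"ay":0,"az":0,"claw":0},
    {"x":18,"y":0,"z":-0.9,"ax":0,"ay":0,"az":0,"claw":0},
    {"x":21,"y":0,"z":-0.9,"ax":0,"ay":0,"az":0,"claw":0},
    {"x":23,"y":0,"z":-0.9,"ax":0,"ay":0,"az":0,"claw":0},
    {"x":24,"y":0,"z":-0.9,"ax":0,"ay":0,"az":0,"claw":0},
    {"x":24,"y":0,"z":-0.9,"ax":0,"ay":0,"az":0,"claw":0}
  ]
}}

```text
time_s: 10.17
tool_pos: [479.9, -64.2, 38.3]
tcp_rot: [180.0, 0.0, 102.6]
contact_force: [-0.9, -1.0, 8.8]
finger_gap: -0.1
```

```bash
python3 m.py wrist d
```

```text
wrist jar 0.76 [480.6 -68.4] rel stripe u,v [  -6.1 -135.1] rel tip [-0.2 -4.2]
wrist region 0.76 [  -6.7 -138.4] axis 13.4 137.0
10.3667 [479.9 -64.4  38.3] [-1.5 -0.4  8.8]
```

Request:
{"name": "drive_tool", "arguments": {
  "steps": [
    {"x":1,"y":0,"z":-0.3,"ax":0,"ay":0,"az":0,"claw":0},
    {"x":3,"y":0,"z":-0.3,"ax":0,"ay":0,"az":0,"claw":0},
    {"x":6,"y":0,"z":-0.3,"ax":0,"ay":0,"az":0,"claw":0},
    {"x":9,"y":0,"z":-0.3,"ax":0,"ay":0,"az":0,"claw":0},
    {"x":12,"y":0,"z":-0.3,"ax":0,"ay":0,"az":0,"claw":0},
    {"x":15,"y":0,"z":-0.2,"ax":0,"ay":0,"az":0,"claw":0},
    {"x":17,"y":0,"z":-0.1,"ax":0,"ay":0,"az":0,"claw":0},
    {"x":18,"y":0,"z":0,"ax":0,"ay":0,"az":0,"claw":0},
    {"x":18,"y":0,"z":0,"ax":0,"ay":0,"az":0,"claw":0},
    {"x":18,"y":0,"z":-1,"ax":0,"ay":0,"az":0,"claw":0},
    {"x":18,"y":0,"z":-4,"ax":0,"ay":0,"az":0,"claw":0},
    {"x":18,"y":0,"z":-12,"ax":0,"ay":0,"az":0,"claw":0},
    {"x":-5,"y":0,"z":-12,"ax":0,"ay":0,"az":0,"claw":0},
    {"x":-25,"y":0,"z":-12,"ax":0,"ay":0,"az":0,"claw":0},
    {"x":-28,"y":0,"z":-12,"ax":0,"ay":0,"az":0,"claw":0},
    {"x":-28,"y":0,"z":-12,"ax":0,"ay":0,"az":0,"claw":0}
  ]
}}

```text
time_s: 11.7
tool_pos: [486.6, -93.0, 50.1]
tcp_rot: [179.9, 0.0, 102.5]
contact_force: [-0.7, 0.5, -0.5]
finger_gap: -0.5
```

```bash
python3 m.py wrist,top e
```

```text
wrist jar 0.74 [477.4 -60.2] rel stripe u,v [  -7.5 -126.3] rel tip [-1.9 34. ]
wrist blue_stripe 0.18 [625.8 -87.2] rel stripe u,v [ 131.5 -185. ] rel tip [137.1 -24.7]
wrist region 0.89 [  -7.2 -127.7] axis 13.2 138.0
top jar 0.66 [475.4 -59.9] rel stripe u,v [  -9.4 -125.6] rel tip [-3.8 34.8]
top blue_stripe 0.6 [459.5  59.9] rel stripe u,v [ 1.4 -5.2] rel tip [  6.9 155.1]
top region 0.77 [  18.1 -103.6] axis 163.5 108.0
12.1 [485.6 -91.1  49.7] [-0.6 -0.  -0.5]
```

Request:
{"name": "drive_tool", "arguments": {
  "steps": [
    {"x":19,"y":-1,"z":1,"ax":0,"ay":0,"az":0,"claw":0},
    {"x":19,"y":-1,"z":9,"ax":0,"ay":0,"az":0,"claw":0},
    {"x":19,"y":-1,"z":11,"ax":0,"ay":0,"az":0,"claw":0},
    {"x":19,"y":-1,"z":12.1,"ax":0,"ay":0,"az":0,"claw":0},
    {"x":19,"y":-1,"z":12.1,"ax":0,"ay":0,"az":0,"claw":0},
    {"x":20.5,"y":-1,"z":12.1,"ax":0,"ay":0,"az":0,"claw":0},
    {"x":24,"y":-1,"z":12,"ax":0,"ay":0,"az":0,"claw":0},
    {"x":29,"y":-1,"z":11.9,"ax":0,"ay":0,"az":0,"claw":0},
    {"x":34,"y":-1,"z":11.9,"ax":0,"ay":0,"az":0,"claw":0},
    {"x":39,"y":-1,"z":11.9,"ax":0,"ay":0,"az":0,"claw":0},
    {"x":44,"y":-1,"z":11.9,"ax":0,"ay":0,"az":0,"claw":0},
    {"x":49,"y":-1,"z":11.9,"ax":0,"ay":0,"az":0,"claw":0},
    {"x":54,"y":-1,"z":11.9,"ax":0,"ay":0,"az":0,"claw":0},
    {"x":59,"y":-1,"z":11.9,"ax":0,"ay":0,"az":0,"claw":0},
    {"x":64,"y":-1,"z":11.9,"ax":0,"ay":0,"az":0,"claw":0},
    {"x":69,"y":-1,"z":12,"ax":0,"ay":0,"az":0,"claw":0},
    {"x":74,"y":-1,"z":12.1,"ax":0,"ay":0,"az":0,"claw":0},
    {"x":78,"y":-1,"z":12.2,"ax":0,"ay":0,"az":0,"claw":0},
    {"x":80,"y":-1,"z":12.3,"ax":0,"ay":0,"az":0,"claw":0},
    {"x":81,"y":-1,"z":12.3,"ax":0,"ay":0,"az":0,"claw":0}
  ]
}}

```text
time_s: 13.77
tool_pos: [467.8, -12.9, 37.2]
tcp_rot: [180.0, 0.0, 102.6]
contact_force: [0.9, 0.4, 0.2]
finger_gap: -0.4
```

```bash
python3 m.py wrist f
```

```text
wrist jar 0.17 [455.6  66.1] rel stripe u,v [-1.2  1.7] rel tip [ 5.3 79.7]
wrist blue_stripe 0.84 [457.1  65.4] rel stripe u,v [0.2 0.7] rel tip [ 6.7 78.7]
wrist region 0.61 [ -7.2 -93.9] axis 12.9 136.0
13.9667 [467.7 -13.1  37.3] [-1.2 -0.7  0.3]
```

Request:
{"name": "drive_tool", "arguments": {
  "steps": [
    {"x":0,"y":0,"z":-2,"ax":0,"ay":0,"az":0,"claw":0},
    {"x":0,"y":0,"z":-12,"ax":0,"ay":0,"az":0,"claw":0},
    {"x":-20,"y":0,"z":-12,"ax":0,"ay":0,"az":0,"claw":0},
    {"x":-29,"y":0,"z":-12,"ax":0,"ay":0,"az":0,"claw":0},
    {"x":-29,"y":0,"z":-12,"ax":0,"ay":0,"az":0,"claw":0}
  ]
}}

```text
time_s: 14.38
tool_pos: [475.2, -43.1, 49.7]
tcp_rot: [179.9, 0.1, 102.5]
contact_force: [-0.5, -0.4, 0.2]
finger_gap: 0.2
```

```bash
python3 m.py wrist,top g
```

```text
wrist jar 0.67 [472.1 -30.2] rel stripe u,v [ -6.1 -95.9] rel tip [-0.3 13.3]
wrist blue_stripe 0.58 [457.5  65.8] rel stripe u,v [0.6 1. ] rel tip [  6.4 110.2]
wrist region 0.76 [ -6.9 -97.2] axis 12.5 137.0
top blue_stripe 0.86 [456.   62.2] rel stripe u,v [-1.6 -2.2] rel tip [  4.2 107. ]
top region 0.74 [-61.3 -80. ] axis 71.1 40.0
14.7833 [473.2 -40.7  49.3] [ 0.5  1.  -0.7]
```

Request:
{"name": "drive_tool", "arguments": {
  "steps": [
    {"x":-2,"y":0,"z":9,"ax":0,"ay":0,"az":0,"claw":0},
    {"x":-2,"y":0,"z":11,"ax":0,"ay":0,"az":0,"claw":0},
    {"x":-2,"y":0,"z":12,"ax":0,"ay":0,"az":0,"claw":0},
    {"x":-0.5,"y":0,"z":12,"ax":0,"ay":0,"az":0,"claw":0},
    {"x":3,"y":0,"z":11.8,"ax":0,"ay":0,"az":0,"claw":0},
    {"x":8,"y":0,"z":11.6,"ax":0,"ay":0,"az":0,"claw":0},
    {"x":13,"y":0,"z":11.6,"ax":0,"ay":0,"az":0,"claw":0},
    {"x":18,"y":0,"z":11.6,"ax":0,"ay":0,"az":0,"claw":0},
    {"x":23,"y":0,"z":11.6,"ax":0,"ay":0,"az":0,"claw":0},
    {"x":28,"y":0,"z":11.6,"ax":0,"ay":0,"az":0,"claw":0},
    {"x":33,"y":0,"z":11.6,"ax":0,"ay":0,"az":0,"claw":0},
    {"x":38,"y":0,"z":11.6,"ax":0,"ay":0,"az":0,"claw":0},
    {"x":43,"y":0,"z":11.6,"ax":0,"ay":0,"az":0,"claw":0},
    {"x":47,"y":0,"z":11.7,"ax":0,"ay":0,"az":0,"claw":0},
    {"x":50,"y":0,"z":11.8,"ax":0,"ay":0,"az":0,"claw":0},
    {"x":52,"y":0,"z":11.9,"ax":0,"ay":0,"az":0,"claw":0},
    {"x":52,"y":0,"z":11.9,"ax":0,"ay":0,"az":0,"claw":0},
    {"x":52,"y":0,"z":10.5,"ax":0,"ay":0,"az":0,"claw":0},
    {"x":52,"y":0,"z":5,"ax":0,"ay":0,"az":0,"claw":0},
    {"x":52,"y":0,"z":0,"ax":0,"ay":0,"az":0,"claw":0}
  ]
}}

```text
time_s: 16.45
tool_pos: [462.0, 9.5, 49.4]
tcp_rot: [-180.0, -0.0, 102.6]
contact_force: [-0.2, -0.3, -0.4]
finger_gap: 0.1
```

Request:
{"name": "drive_tool", "arguments": {
  "steps": [
    {"x":-20,"y":0,"z":0,"ax":0,"ay":0,"az":0,"claw":0},
    {"x":-28,"y":0,"z":0,"ax":0,"ay":0,"az":0,"claw":0},
    {"x":-28,"y":0,"z":0,"ax":0,"ay":0,"az":0,"claw":0},
    {"x":-28,"y":0,"z":0,"ax":0,"ay":0,"az":0,"claw":0}
  ]
}}

```text
time_s: 16.78
tool_pos: [468.4, -18.1, 49.5]
tcp_rot: [180.0, -0.0, 102.5]
contact_force: [0.3, 0.0, 0.3]
finger_gap: 0.4
```

```bash
python3 m.py wrist,top h
```

```text
wrist jar 0.76 [465.2  -2.4] rel stripe u,v [ -6.8 -67.2] rel tip [ 0.3 16.1]
wrist blue_stripe 0.71 [457.9  66.9] rel stripe u,v [1.2 2. ] rel tip [ 8.3 85.3]
wrist region 0.74 [ -7.2 -69.9] axis 12.5 136.0
top blue_stripe 0.84 [459.6  58.6] rel stripe u,v [ 1.1 -6.5] rel tip [ 8.1 76.8]
top region 0.75 [-63.3 -50.7] axis 90.6 26.0
17.1833 [468.2 -17.4  49.4] [ 0.8  0.5 -0.8]
```

Request:
{"name": "drive_tool", "arguments": {
  "steps": [
    {"x":1,"y":0,"z":9,"ax":0,"ay":0,"az":0,"claw":0},
    {"x":1,"y":0,"z":11,"ax":0,"ay":0,"az":0,"claw":0},
    {"x":1,"y":0,"z":12,"ax":0,"ay":0,"az":0,"claw":0},
    {"x":2.5,"y":0,"z":12,"ax":0,"ay":0,"az":0,"claw":0},
    {"x":6,"y":0,"z":11.8,"ax":0,"ay":0,"az":0,"claw":0},
    {"x":11,"y":0,"z":11.6,"ax":0,"ay":0,"az":0,"claw":0},
    {"x":16,"y":0,"z":11.6,"ax":0,"ay":0,"az":0,"claw":0},
    {"x":21,"y":0,"z":11.6,"ax":0,"ay":0,"az":0,"claw":0},
    {"x":26,"y":0,"z":11.6,"ax":0,"ay":0,"az":0,"claw":0},
    {"x":31,"y":0,"z":11.6,"ax":0,"ay":0,"az":0,"claw":0},
    {"x":36,"y":0,"z":11.6,"ax":0,"ay":0,"az":0,"claw":0},
    {"x":41,"y":0,"z":11.6,"ax":0,"ay":0,"az":0,"claw":0},
    {"x":46,"y":0,"z":11.6,"ax":0,"ay":0,"az":0,"claw":0},
    {"x":50,"y":0,"z":11.7,"ax":0,"ay":0,"az":0,"claw":0},
    {"x":53,"y":0,"z":11.8,"ax":0,"ay":0,"az":0,"claw":0},
    {"x":55,"y":0,"z":11.9,"ax":0,"ay":0,"az":0,"claw":0},
    {"x":55,"y":0,"z":11.9,"ax":0,"ay":0,"az":0,"claw":0},
    {"x":55,"y":0,"z":10.5,"ax":0,"ay":0,"az":0,"claw":0},
    {"x":55,"y":0,"z":5,"ax":0,"ay":0,"az":0,"claw":0},
    {"x":55,"y":0,"z":0,"ax":0,"ay":0,"az":0,"claw":0}
  ]
}}

```text
time_s: 18.85
tool_pos: [456.1, 35.9, 49.4]
tcp_rot: [-179.9, -0.0, 102.6]
contact_force: [0.4, 0.1, -0.2]
finger_gap: 0.0
```

Request:
{"name": "drive_tool", "arguments": {
  "steps": [
    {"x":-20,"y":0,"z":0,"ax":0,"ay":0,"az":0,"claw":0},
    {"x":-28,"y":0,"z":0,"ax":0,"ay":0,"az":0,"claw":0},
    {"x":-28,"y":0,"z":0,"ax":0,"ay":0,"az":0,"claw":0},
    {"x":-28,"y":0,"z":0,"ax":0,"ay":0,"az":0,"claw":0}
  ]
}}

```text
time_s: 19.18
tool_pos: [462.5, 8.2, 49.5]
tcp_rot: [180.0, -0.0, 102.5]
contact_force: [-0.3, -0.2, -0.0]
finger_gap: -0.1
```

```bash
python3 m.py wrist,top i
```

```text
wrist jar 0.91 [459.   23.3] rel stripe u,v [ -7.2 -40.8] rel tip [-0.2 15.5]
wrist blue_stripe 0.67 [456.3  65.8] rel stripe u,v [-0.6  1.2] rel tip [ 6.4 57.5]
wrist region 0.71 [ -7.5 -42.7] axis 12.5 137.0
top region 0.72 [136.3  43.5] axis 34.4 71.0
19.5833 [462.3   8.9  49.4] [-0.3 -0.3 -0.1]
```

Request:
{"name": "drive_tool", "arguments": {
  "steps": [
    {"x":1,"y":0,"z":9,"ax":0,"ay":0,"az":0,"claw":0},
    {"x":1,"y":0,"z":11,"ax":0,"ay":0,"az":0,"claw":0},
    {"x":1,"y":0,"z":12,"ax":0,"ay":0,"az":0,"claw":0},
    {"x":2.5,"y":0,"z":12,"ax":0,"ay":0,"az":0,"claw":0},
    {"x":6,"y":0,"z":11.8,"ax":0,"ay":0,"az":0,"claw":0},
    {"x":11,"y":0,"z":11.6,"ax":0,"ay":0,"az":0,"claw":0},
    {"x":16,"y":0,"z":11.6,"ax":0,"ay":0,"az":0,"claw":0},
    {"x":21,"y":0,"z":11.6,"ax":0,"ay":0,"az":0,"claw":0},
    {"x":26,"y":0,"z":11.6,"ax":0,"ay":0,"az":0,"claw":0},
    {"x":31,"y":0,"z":11.6,"ax":0,"ay":0,"az":0,"claw":0},
    {"x":36,"y":0,"z":11.6,"ax":0,"ay":0,"az":0,"claw":0},
    {"x":41,"y":0,"z":11.6,"ax":0,"ay":0,"az":0,"claw":0},
    {"x":45,"y":0,"z":11.6,"ax":0,"ay":0,"az":0,"claw":0},
    {"x":48,"y":0,"z":11.6,"ax":0,"ay":0,"az":0,"claw":0},
    {"x":50,"y":0,"z":11.7,"ax":0,"ay":0,"az":0,"claw":0},
    {"x":50,"y":0,"z":11.7,"ax":0,"ay":0,"az":0,"claw":0},
    {"x":50,"y":0,"z":11.2,"ax":0,"ay":0,"az":0,"claw":0},
    {"x":50,"y":0,"z":10,"ax":0,"ay":0,"az":0,"claw":0},
    {"x":50,"y":0,"z":5,"ax":0,"ay":0,"az":0,"claw":0},
    {"x":50,"y":0,"z":0,"ax":0,"ay":0,"az":0,"claw":0}
  ]
}}

```text
time_s: 21.25
tool_pos: [451.3, 57.4, 49.3]
tcp_rot: [-179.9, -0.0, 102.6]
contact_force: [0.4, 0.8, 0.3]
finger_gap: 0.1
```

Request:
{"name": "drive_tool", "arguments": {
  "steps": [
    {"x":-20,"y":0,"z":0,"ax":0,"ay":0,"az":0,"claw":0},
    {"x":-25,"y":0,"z":0,"ax":0,"ay":0,"az":0,"claw":0},
    {"x":-25,"y":0,"z":0,"ax":0,"ay":0,"az":0,"claw":0},
    {"x":-25,"y":0,"z":0,"ax":0,"ay":0,"az":0,"claw":0}
  ]
}}

```text
time_s: 21.58
tool_pos: [456.9, 32.9, 49.5]
tcp_rot: [-180.0, -0.0, 102.5]
contact_force: [-0.3, -0.0, -1.1]
finger_gap: 0.1
```

```bash
python3 m.py wrist,scene j
```

```text
wrist region 0.63 [ -7.8 -18.2] axis 12.5 136.0
scene jar 0.89 [446.4  48.7] rel stripe u,v [-14.  -13.2] rel tip [-6.9 17.8]
scene region 0.97 [-11.6 -16.2] axis 13.6 155.0
21.9833 [456.9  33.3  49.4] [-0.9 -0.5  0.2]
```

Request:
{"name": "drive_tool", "arguments": {
  "steps": [
    {"x":3,"y":0,"z":9,"ax":0,"ay":0,"az":0,"claw":0},
    {"x":3,"y":0,"z":11,"ax":0,"ay":0,"az":0,"claw":0},
    {"x":3,"y":0,"z":11.7,"ax":0,"ay":0,"az":0,"claw":0},
    {"x":4,"y":0,"z":11.7,"ax":0,"ay":0,"az":0,"claw":0},
    {"x":6,"y":0,"z":11.7,"ax":0,"ay":0,"az":0,"claw":0},
    {"x":9,"y":0,"z":11.6,"ax":0,"ay":0,"az":0,"claw":0},
    {"x":12,"y":0,"z":11.6,"ax":0,"ay":0,"az":0,"claw":0},
    {"x":15,"y":0,"z":11.6,"ax":0,"ay":0,"az":0,"claw":0},
    {"x":18,"y":0,"z":11.6,"ax":0,"ay":0,"az":0,"claw":0},
    {"x":21,"y":0,"z":11.6,"ax":0,"ay":0,"az":0,"claw":0},
    {"x":24,"y":0,"z":11.6,"ax":0,"ay":0,"az":0,"claw":0},
    {"x":27,"y":0,"z":11.6,"ax":0,"ay":0,"az":0,"claw":0},
    {"x":30,"y":0,"z":11.6,"ax":0,"ay":0,"az":0,"claw":0},
    {"x":32,"y":0,"z":11.6,"ax":0,"ay":0,"az":0,"claw":0},
    {"x":33.5,"y":0,"z":11.6,"ax":0,"ay":0,"az":0,"claw":0},
    {"x":34,"y":0,"z":11.6,"ax":0,"ay":0,"az":0,"claw":0},
    {"x":34,"y":0,"z":11.6,"ax":0,"ay":0,"az":0,"claw":0}
  ]
}}

```text
time_s: 23.4
tool_pos: [449.3, 66.4, 38.3]
tcp_rot: [-180.0, 0.0, 102.6]
contact_force: [-1.2, -0.1, 11.2]
finger_gap: 0.1
```

```bash
python3 m.py wrist,scene,top k; python3 m.py wrist,top,scene k
```

```text
wrist jar 0.87 [450.2  63.1] rel stripe u,v [-7.1 -0. ] rel tip [ 0.1 -3.4]
wrist region 0.83 [-7.1 -4.2] axis 12.7 137.0
scene jar 0.57 [443.8  68.4] rel stripe u,v [-12.2   6.5] rel tip [-4.9  3.2]
scene region 0.62 [-11.9   0.3] axis 13.2 155.0
top blue_stripe 0.42 [ 672.1 -230. ] rel stripe u,v [ 145.6 -334.5] rel tip [ 152.8 -337.8]
top region 0.72 [ 39.1 -20.3] axis 12.1 30.0
24.0 [449.4  66.3  38.3] [-1.4  0.3 10.6]
wrist jar 0.8 [450.5  62.4] rel stripe u,v [-6.9 -0.8] rel tip [ 0.3 -4. ]
wrist blue_stripe 0.69 [482.9 -63.7] rel stripe u,v [  -2.9 -131. ] rel tip [   4.3 -134.2]
wrist region 0.64 [-1.4 57.4] axis 11.8 125.0
top region 0.86 [ 41.7 -19.6] axis 90.7 33.0
scene jar 0.77 [448.2  66. ] rel stripe u,v [-8.4  3.2] rel tip [-1.2 -0. ]
24.6 [449.4  66.3  38.3] [-1.3 -0.6 10.7]
```

Jar is centred within about 1 mm. Next I'll release slowly and lift clear.

Request:
{"name": "drive_tool", "arguments": {
  "steps": [
    {"x":0,"y":0,"z":-0.5,"ax":0,"ay":0,"az":0,"claw":0},
    {"x":0,"y":0,"z":-1,"ax":0,"ay":0,"az":0,"claw":0},
    {"x":0,"y":0,"z":-2,"ax":0,"ay":0,"az":0,"claw":0},
    {"x":0,"y":0,"z":-5,"ax":0,"ay":0,"az":0,"claw":0},
    {"x":0,"y":0,"z":-20,"ax":0,"ay":0,"az":0,"claw":0},
    {"x":0,"y":0,"z":-55,"ax":0,"ay":0,"az":0,"claw":0},
    {"x":0,"y":0,"z":-95,"ax":0,"ay":0,"az":0,"claw":0},
    {"x":-40,"y":0,"z":-120,"ax":0,"ay":0,"az":0,"claw":0},
    {"x":-80,"y":0,"z":-120,"ax":0,"ay":0,"az":0,"claw":0},
    {"x":-120,"y":0,"z":-120,"ax":0,"ay":0,"az":0,"claw":0},
    {"x":-160,"y":0,"z":-120,"ax":0,"ay":0,"az":0,"claw":0},
    {"x":-200,"y":0,"z":-120,"ax":0,"ay":0,"az":0,"claw":0},
    {"x":-230,"y":0,"z":-120,"ax":0,"ay":0,"az":0,"claw":0},
    {"x":-230,"y":0,"z":-120,"ax":0,"ay":0,"az":0,"claw":0},
    {"x":-230,"y":0,"z":-120,"ax":0,"ay":0,"az":0,"claw":0}
  ]
}}

```text
time_s: 25.85
tool_pos: [499.7, -159.8, 157.5]
tcp_rot: [-180.0, -0.0, 102.4]
contact_force: [-0.9, 0.3, 0.1]
finger_gap: 0.2
```

```bash
python3 m.py wrist,scene,top l; python3 -c "
import cv2;i=cv2.imread('pics/ltop.png')[140:380,200:520];cv2.imwrite('pics/lc.png',cv2.resize(i,None,fx=2.4,fy=2.4,interpolation=cv2.INTER_CUBIC))"
```

```text
scene jar 0.56 [446.7  62.1] rel stripe u,v [-10.7  -0.2] rel tip [ -3.4 228.2]
scene region 0.89 [-11.9   0.3] axis 13.2 155.0
top jar 0.93 [447.7  63.8] rel stripe u,v [-9.4  1.2] rel tip [ -2.  229.6]
top region 0.61 [-7.5 -2.4] axis 13.2 125.0
26.45 [ 499.8 -158.   157.9] [ 0.7  0.5 -0.5]
```

View pics/lc.png

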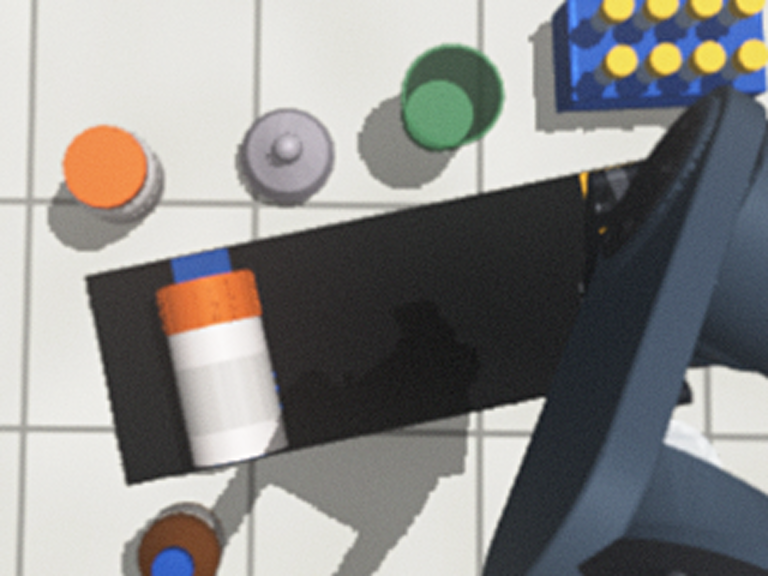

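```bash
python3 -c "
from bench import manip;print(manip.finish_job(),manip.state()['time_s'])"
```

```text
the job is handed in; nothing more can be done
the job is handed in; nothing more can be done
```

The jar now lies across the blue stripe, centred to within about 1–2.5 mm along the mat. I rolled it about 147 mm there in six gentle strokes with the shut fingertips on its top. After the last stroke I eased off slowly, lifted clear, and handed the job in at about 26.5 s.

- **Position:** at the end the cameras put the jar between −2.4 and +1.2 mm from the stripe's centre line, with its axis within about 1° of the stripe's. It sits about 7–9 mm off-centre along its own axis, about as it started (6–7 mm).
- **Rolling:** where I checked it, the jar moved half as far as the tip, for example 12 mm for 24 mm, so it rolled rather than skidded.
- **Force:** readings were taken only at the end of each move. The highest was 13 N, when I first felt for contact, and 9–11 N with the tip pressing after a stroke. I aimed for a few N, so it pressed somewhat harder than intended.
- **Other things:** in the last picture the standing jar, lamp, beaker, bottle and rack look undisturbed. The arm hid most of the Petri dish, so I could not check it there; the gripper stayed over the mat.
- **What disagreed:**
  - Contact came about 30 mm lower than the stated fingertip position implied, so I found it by feel.
  - The scene camera's jar readings differed from the others by up to about 6 mm while the hand was in view.
  - Several network detections were plainly wrong, and I ignored them.

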